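# Hold the stock bin's drop lid open for counting

### The job

A green-and-white carton has been left lying on the closed lid of the blue stock bin: take it off before the lid is raised and lay it down flat in the orange tray, without dropping it. Then lift the bin's lid by its black handle and hold it open at 50 degrees from closed, so that the stock inside can be counted; the lid falls shut by itself, so finish while still holding it there. Leave the jar, the tape dispenser and the padlock where they stand.

Things in the scene. Friction and masses are not known exactly. Their poses are not given: they have to be found in the camera images.
- bin: Blue open plastic stock bin, fixed to the bench, 240 (x) by 280 (y) by 90 mm high, walls 5 mm; cartons stand inside up to 45 mm high. Origin: centre of its underside on the bench, z up. Its front (the handle side) looks along its -x, the lid's hinge runs along y at its +x rim. Its yaw differs from start to start, and it may stand left or right.
- lid (a joint): Angle of the bin's lid in rad: 0 closed (as at the start), growing as the handle edge goes up and over towards the bin's +x; 50 degrees = 0.873. Free hinge, no spring and hardly any friction: the lid (light grey plate 240 by 280 by 8 mm, about 0.4 kg) falls shut when let go below about 1.5 rad; stop at 1.9.
- lid_handle (a point): Middle of the grip bar of the lid's black bow handle: round bar, 10 mm thick, 100 mm long, parallel to the bin's y, posts at both ends. Closed, it lies 95 mm towards the bin's -x from the bin's centre, 140 mm above the bench; its axis is 42 mm above the lid's top, 25 mm in from the front edge. Gripped across, the bar can turn between the finger pads. Moves with the lid.
- lid_hinge (a point): Middle of the lid's hinge line, on the bin's far (+x) rim: 120 mm towards the bin's +x from its centre, 90 mm above the bench. With the lid closed the handle's grip point lies 215 mm towards the bin's -x and 50 mm above it.
- carton: Loose green carton with white ends, 120 (x) by 55 (y) by 45 mm high, about 0.3 kg, lying flat on the lid behind the handle (lid top 98 mm above the bench) at any yaw within about 75 degrees of the bin's. Origin: centre of its underside, x along its length, z up.
- carton_center (a point): Centre of the carton, 22.5 mm above its underside.
- tray: Orange open tray, fixed to the bench, 240 (x) by 180 (y) by 40 mm high, walls and floor 5 mm. Origin: centre of its underside on the bench; x along its length. It stands on the other side from the bin.
- jar: Amber screw jar with a black cap, 70 mm in diameter, 100 mm high, loose, a bystander. Origin: centre of its underside.
- dispenser: Red tape dispenser with an amber roll, 130 by 55 by 84 mm high, loose, a bystander. Origin: centre of its underside.
- padlock: Brass padlock lying flat, about 85 by 44 by 22 mm, loose, a bystander. Origin: underside, under the middle of its brass case.
Mind the look-alikes: they are no part of the job. There is more than one size of the carton; the job needs the largest.

How it is judged:
On the way:
1. the carton lies flat in the orange tray, let go, and the lid is still shut (x of carton_center in the frame of tray between -0.085 and 0.085 m and y of carton_center in the frame of tray between -0.06 and 0.06 m and z of carton_center in the frame of tray between 0.015 and 0.042 m and linear speed of carton below 0.05 m/s and contact force between the fingers and carton below 0.05 N and value of joint lid below 0.1 rad), for 0.2 s.
At the end, for the whole second after the job is handed in: The lid is held still at 50 degrees, give or take 7 (0.751 to 0.995 rad), by the robot's fingers, nothing else propping it, while the carton lies at rest flat and wholly inside the orange tray (value of joint lid between 0.751 and 0.995 rad and velocity of joint lid between -0.08 and 0.08 rad/s and contact force between the fingers and lid above 0.3 N and contact force between each of lid, the fingers and carton below 0.05 N and x of carton_center in the frame of tray between -0.085 and 0.085 m and y of carton_center in the frame of tray between -0.06 and 0.06 m and z of carton_center in the frame of tray between 0.015 and 0.042 m and linear speed of carton below 0.05 m/s); the arm keeps its last pose, push and grip.
It fails at once if the lid is raised with the carton still on it (value of joint lid above 0.15 rad and contact force between lid and carton above 0.05 N).
It fails at once if the carton is dropped or thrown (falls freely faster than 1 m/s, about 5 cm) (linear speed of carton above 1 m/s and contact force between the fingers and carton below 0.05 N).
It fails at once if the jar is shifted by more than 30 mm (distance of jar from where it was at the start of the episode above 0.03 m).
It fails at once if the tape dispenser is shifted by more than 30 mm (distance of dispenser from where it was at the start of the episode above 0.03 m).
It fails at once if the padlock is shifted by more than 30 mm (distance of padlock from where it was at the start of the episode above 0.03 m).
It also fails if it takes over 56 s, if anything falls off the work surface, if the arm or the gripper's body presses on something with over 40 N, if the wrist force passes 120 N, or if a joint passes its speed limit or range.

### The arm

A 6-joint arm with a two-finger parallel gripper is mounted at the origin on the work surface. World frame = base frame: x ahead of the robot, y to its left, z up, the work surface at z = 0. Lengths are in m, angles in rad, forces in N, time in s.
With the tool pointing down it reaches from about 0.325 to 0.75 m from the base axis. Payload 7.6 kg.
Tool frame: the origin (TCP) lies between the finger pads; the fingertips stand 25 mm ahead of it and the grasp point (between the pads) lies 6 mm ahead of it; z points along the fingers, y is the line along which they close (so a half turn about z gives the same grasp; the last joint's range is limited). The gripper opens to 85 mm and grips with 20 to 120 N. Pads are 22 mm wide; open, the fingers measure 114 mm over their backs; the gripper's body (76 mm by 85 mm) begins 54 mm behind the grasp point. The pads swing forward as they close: fully open they stand 13 mm farther back than shut.
Start: joints at [-1.376, 0.052, 1.401, -0, 1.689, -0.07], TCP at [0.137, -0.507, 0.227] pointing down, gripper open.
Joint ranges: [-2.9, 2.9], [-0.91, 2.17], [0.12, 2.37], [-1.06, 4.2], [0.26, 2.73], [-2.93, 2.93]. Speed limits (rad/s): [2.57, 2.57, 3.01, 3.14, 3.14, 3.14].

### API

Orientations are given as a unit quaternion [w, x, y, z].
In Python, from plant import * gives the robot as it stands. The module is installed in compiled form; this text tells all that it offers.
- The arm moves only by the tool carry_out, never from a script. Its argument "motion" is a list of rows, each a list of 3 entries, a list of its own where there are three numbers: the finger opening in m, from 0 to 0.0854, then the shift along the world's x, y, z in m, then the turn, a rotation vector about the world's x, y, z in degrees. In form: [[gripper, [x, y, z], [rx, ry, rz]], ...]. A call has 1 to 20 rows; each row shifts and turns the commanded pose from where the row before left it; what a row does not reach is not made up. A row lasts 1/10 s, in which the tool goes at most 50 mm and 8.59 degrees, less where a joint would pass 70% of its speed; a pose out of reach is approached as far as the arm can. A call with a gripper value outside its range is refused whole. The fingers move at their own pace and stop on an object; "newtons" is the grip in N (left out, the last holds). Time passes only in rows, so rows that do not move let the fingers close. It gives the time, the measured TCP pose, the force, the opening and the grip force at its end, in the units of the state.
- get_state(): the state, without advancing time (a new reading comes with each control period).
- capture(name): name is "scene" or "top"; returns the picture (480x640x3 uint8, red, green, blue); there is no depth.
- get_calibration(name): a dict with "mtx" (3x3 intrinsics, pixels), "xyz" and "attitude" of the camera in the world. Camera axes: x right, y down, z forward; pixel columns grow to the right and rows downward; lengths in m; the calibration is good to about 2 mm. A picture is of the moment at which its call begins. get_calibration takes no time and is no camera call.
- sign_off(): hands the job in; it is judged then, once.
The state is a dict: "clock": time; "qpos": joint angles; "qvel": joint speeds; "joint_torque": joint torques, N m; "ee_pos": TCP position; "tool_rot": TCP orientation; "ft_force": force on the tool from outside, world axes, zero at the start; "wrist_torque": the same for the moment, N m; "grip_width": finger opening in m; "grasp_force": force on a finger pad.
Only numpy, scipy, OpenCV 4.12 (cv2) and the standard library are available. Lean on these libraries where they do the work, as an engineer would, in place of code of your own. Each camera call takes 0.05 s, during which the arm holds its last target. There are 200 camera calls.

## Working session

There is one attempt and no reset: what is moved stays moved. The work goes in short steps, Python scripts to look and compute and a tool call to move; the robot and the scene stay as the last step left them, time stands still between calls to the robot, and variables do not carry over. Pictures are saved under pics/ and viewed, at most 10 in all, crops included, and the job is handed in when it is done.

Besides the shell and the picture viewer there is one more tool, called after "Emit:" by a JSON object that holds its "method" and its "body". carry_out: Moves the arm, as the interface text tells. Its arguments: {"type":"object","properties":{"motion":{"type":"array"},"newtons":{"type":"number"}},"required":["motion"]}

```bash
mkdir -p pics; python3 - <<'E'
from plant import *
import cv2
for n in("scene","top"):
    im=capture(n); cv2.imwrite(f"pics/{n}0.png",im[:,:,::-1]); c=get_calibration(n); print(n,c)
s=get_state(); print(s)
E
```

```text
scene {'mtx': array([[569.66046385,   0.        , 315.49952802],
       [  0.        , 569.66046385, 246.3618388 ],
       [  0.        ,   0.        ,   1.        ]]), 'xyz': array([ 1.28248493, -0.63575122,  1.07800501]), 'attitude': array([-0.3466682 ,  0.84848839,  0.37116982, -0.14873325])}
top {'mtx': array([[526.83667544,   0.        , 314.19614034],
       [  0.        , 526.83667544, 234.03200497],
       [  0.        ,   0.        ,   1.        ]]), 'xyz': array([ 2.73994248e-01, -3.48949934e-04,  1.69966426e+00]), 'attitude': array([-0.07387556,  0.70442734, -0.70236087,  0.0708077 ])}
{'clock': 0.1, 'qpos': array([-1.37634047e+00,  5.28011919e-02,  1.40163064e+00, -1.24793077e-05,
        1.68859796e+00, -7.03206052e-02]), 'qvel': array([-0.00050584, -0.0014505 , -0.00044979, -0.00057323, -0.00056256,
        0.00127489]), 'joint_torque': array([ 8.12572744e-04, -3.82583499e+01, -3.60986674e+01, -1.19483757e-04,
        4.80758594e-03, -1.77736899e-05]), 'ee_pos': array([ 0.13734383, -0.50643005,  0.22593855]), 'tool_rot': array([-7.16802409e-04,  9.91249310e-01,  1.32001091e-01, -5.07563323e-05]), 'ft_force': array([-0.30584982, -0.52981904, -0.21449377]), 'wrist_torque': array([ 0.03168356, -0.02300153,  0.03295171]), 'grasp_force': 0.0, 'grip_width': 0.08544451015838472}
```

View pics/scene0.png

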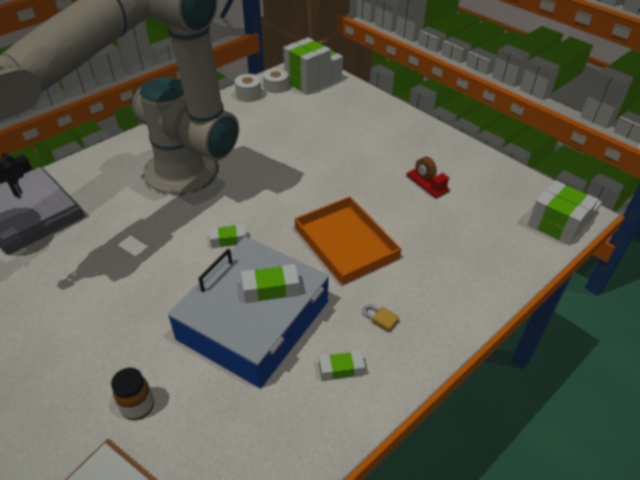

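View pics/top0.png

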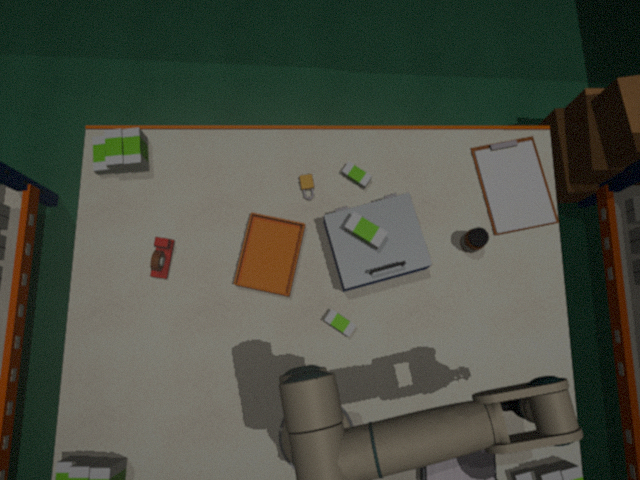

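The scene view shows the bin lid around (250,300) with the big carton at (270,283), the handle at (215,270) and the tray at (347,238). In the top view the carton is at (366,229), the handle at (386,268), the tray at (270,255), the padlock at (307,185) and the jar at (475,239). Small cartons at (356,173) and (341,322) are decoys.

```bash
cat > h.py <<'E'
import numpy as np, cv2
from plant import *
from scipy.spatial.transform import Rotation as R
def cam(n):
    c=get_calibration(n); q=c['attitude']; return c['mtx'],c['xyz'],R.from_quat([q[1],q[2],q[3],q[0]]).as_matrix()
def ray(n,p):
    K,t,A=cam(n); p=np.atleast_2d(p).astype(float)
    d=np.c_[p,np.ones(len(p))]@np.linalg.inv(K).T@A.T; return t,d
def plane(n,p,z):
    t,d=ray(n,p); return t+d*((z-t[2])/d[:,2:])
def proj(n,P):
    K,t,A=cam(n); v=(np.atleast_2d(P)-t)@A@K.T; return v[:,:2]/v[:,2:]
def tri(p1,p2):
    (a,d),(b,e)=ray("scene",p1),ray("top",p2); d=d[0]/np.linalg.norm(d[0]);e=e[0]/np.linalg.norm(e[0])
    s=np.linalg.lstsq(np.c_[d,-e],b-a,rcond=None)[0]; x,y=a+d*s[0],b+e*s[1]
    return (x+y)/2,np.linalg.norm(x-y)
E
python3 - <<'E'
from h import *
for n,(x,y,w,h,k) in dict(scene=(160,180,250,210,3),top=(225,150,220,160,3.6)).items():
    im=cv2.imread(f"pics/{n}0.png"); hsv=cv2.cvtColor(im,cv2.COLOR_BGR2HSV)
    for nm,lo,hi in (("orange",(8,180,90),(18,255,255)),("green",(38,150,60),(60,255,255)),("blue",(105,120,30),(125,255,255)),):
        m=cv2.inRange(hsv,lo,hi)
        for c in cv2.findContours(m,0,2)[0]:
            cx,cy=c.mean(0)[0]
            if cv2.contourArea(c)>40 and x<cx<x+w and y<cy<y+h: print(n,nm,cv2.contourArea(c),np.round(cv2.boxPoints(cv2.minAreaRect(c)),1).tolist())
    c=cv2.resize(im[y:y+h,x:x+w],None,fx=k,fy=k,interpolation=2); c=cv2.convertScaleAbs(c,alpha=1.3)
    c=c[:600,:800]; cv2.imwrite(f"pics/{n}_crop.png",c)
E
```

```text
scene orange 4614.5 [[291.3999938964844, 222.60000610351562], [342.8999938964844, 180.10000610351562], [400.1000061035156, 249.3000030517578], [348.6000061035156, 291.79998779296875]]
scene green 426.5 [[329.8999938964844, 355.20001220703125], [350.8999938964844, 352.20001220703125], [354.1000061035156, 374.70001220703125], [333.1000061035156, 377.70001220703125]]
scene green 730.5 [[254.8000030517578, 270.29998779296875], [281.79998779296875, 266.5], [285.8999938964844, 295.29998779296875], [258.8999938964844, 299.20001220703125]]
scene green 262.5 [[217.89999389648438, 227.6999969482422], [234.8000030517578, 225.8000030517578], [236.6999969482422, 243.3000030517578], [219.8000030517578, 245.10000610351562]]
scene blue 2855.5 [[170.3000030517578, 318.20001220703125], [326.0, 281.0], [346.20001220703125, 365.70001220703125], [190.5, 402.79998779296875]]
top orange 3366.5 [[236.3000030517578, 283.8999938964844], [252.10000610351562, 214.60000610351562], [303.6000061035156, 226.3000030517578], [287.8999938964844, 295.6000061035156]]
top green 284.5 [[352.79998779296875, 231.6999969482422], [361.79998779296875, 217.3000030517578], [377.70001220703125, 227.1999969482422], [368.70001220703125, 241.6999969482422]]
top green 123.5 [[347.6000061035156, 175.10000610351562], [354.1000061035156, 165.39999389648438], [364.5, 172.3000030517578], [358.0, 182.0]]
```

View pics/scene_crop.png

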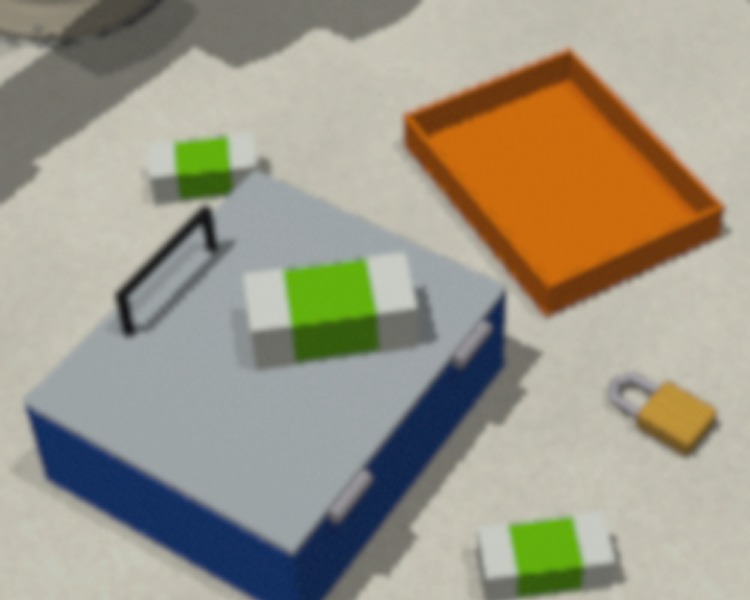

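View pics/top_crop.png

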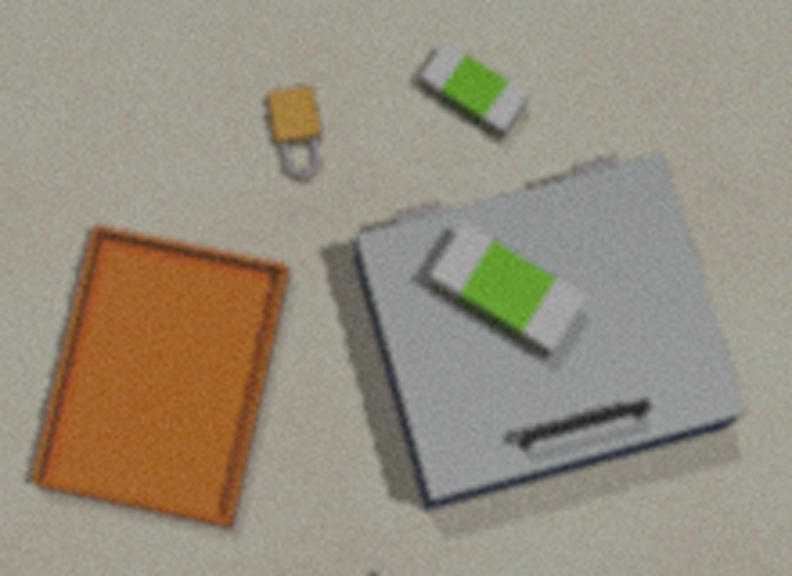

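The crops show the following, in crop pixels.

| Item | Scene crop | Top crop |
|---|---|---|
| Carton top face corners | (245,273), (408,255), (417,303), (252,318) | (455,224), (586,294), (551,355), (432,275) |
| Handle bar ends | (122,293), (208,210) | (645,405), (522,438) |
| Lid corners | (503,288), (293,553), (258,172), (27,402) | (357,235), (664,155), (430,503), (742,412) |

Next I triangulate these.

```bash
python3 - <<'E'
from h import *
S=lambda p:np.array(p)/3+[160,180]-.33
T=lambda p:np.array(p)/3.6+[225,150]-.36
def show(n,a,b):
    P=[]
    for u,v in zip(a,b):
        p,e=tri(S(u),T(v)); P.append(p); print(n,p.round(4),"gap",round(e,4))
    return np.array(P)
L=show("lid",[(503,288),(293,553),(258,172),(27,402)],[(357,235),(664,155),(430,503),(742,412)])
H=show("bar",[(122,293),(208,210)],[(645,405),(522,438)])
C=show("carton",[(330,292)],[(505,287)])
Tr=show("tray",[(570,50),(407,118),(720,210),(548,308)],[(232,525),(38,485),(286,266),(96,230)][0:4]) if 0 else None
# plane-based
lid=plane("top",[T(p) for p in [(357,235),(664,155),(742,412),(430,503)]],.098); print("lid pl",lid.round(4),lid.mean(0))
for i in range(4): print(np.linalg.norm(lid[i]-lid[i-1]).round(4),end=' ')
hb=plane("top",[T((645,405)),T((522,438))],.14); print("bar pl",hb.round(4))
hs=plane("scene",[S((122,293)),S((208,210))],.14); print("bar pl sc",hs.round(4))
ca=plane("scene",[S(p) for p in [(245,273),(408,255),(417,303),(252,318)]],.143); print("cart sc",ca.round(4),ca.mean(0)); d=ca[1]-ca[0]+ca[2]-ca[3]; print(np.linalg.norm(d)/2,np.degrees(np.arctan2(d[1],d[0])))
ct=plane("top",[T(p) for p in [(455,224),(586,294),(551,355),(432,275)]],.143); print("cart top",ct.round(4),ct.mean(0)); d=ct[1]-ct[0]+ct[2]-ct[3]; print(np.linalg.norm(d)/2,np.degrees(np.arctan2(d[1],d[0])))
t1=plane("top",[T(p) for p in [(96,228),(288,266),(232,526),(34,486)]],.04); print("tray top",t1.round(4),t1.mean(0))
t2=plane("scene",[S(p) for p in [(548,295),(407,118),(570,50),(721,208)]],.04); print("tray sc",t2.round(4),t2.mean(0))
pd=plane("top",[T((295,113)),T((298,165))],.02);print("padlock",pd.round(3))
print("jar",plane("top",[(475,239)],.1).round(3))
print(get_state()['clock'])
E
```

```text
lid [ 0.669  -0.0227  0.0943] gap 0.0
lid [ 0.7432 -0.2907  0.0938] gap 0.004
lid [ 0.4376 -0.0826  0.0903] gap 0.0047
lid [ 0.5148 -0.3508  0.0934] gap 0.0014
bar [ 0.5135 -0.2599  0.141 ] gap 0.0023
bar [ 0.4854 -0.1595  0.1363] gap 0.0015
carton [ 0.6137 -0.1463  0.1385] gap 0.001
lid pl [[ 0.6681 -0.0227  0.098 ]
 [ 0.7409 -0.2917  0.098 ]
 [ 0.5137 -0.3505  0.098 ]
 [ 0.4355 -0.0842  0.098 ]] [ 0.58955873 -0.18724565  0.098     ]
0.2406 0.2787 0.2346 0.2776 bar pl [[ 0.5131 -0.2611  0.14  ]
 [ 0.4852 -0.1585  0.14  ]]
bar pl sc [[ 0.5133 -0.2585  0.14  ]
 [ 0.4881 -0.162   0.14  ]]
cart sc [[ 0.5606 -0.1822  0.143 ]
 [ 0.6281 -0.0824  0.143 ]
 [ 0.6677 -0.1087  0.143 ]
 [ 0.5984 -0.205   0.143 ]] [ 0.61372468 -0.14457661  0.143     ]
0.11960827203195391 55.09539501344155
cart top [[ 0.6668 -0.1049  0.143 ]
 [ 0.6066 -0.2141  0.143 ]
 [ 0.5545 -0.1836  0.143 ]
 [ 0.6226 -0.0851  0.143 ]] [ 0.61261619 -0.14691825  0.143     ]
0.12208383893748324 -121.69892147510255
tray top [[0.6883 0.2119 0.04  ]
 [0.6536 0.0385 0.04  ]
 [0.4208 0.0857 0.04  ]
 [0.4552 0.2598 0.04  ]] [0.55447732 0.14895996 0.04      ]
tray sc [[0.6651 0.0327 0.04  ]
 [0.4315 0.0875 0.04  ]
 [0.4645 0.2603 0.04  ]
 [0.6949 0.2092 0.04  ]] [0.56399969 0.14740551 0.04      ]
padlock [[0.803 0.033 0.02 ]
 [0.753 0.03  0.02 ]]
jar [[ 0.592 -0.49   0.1  ]]
0.1
```

Both views agree on sizes and heights: the lid measures about .094, the bar .139 and the carton top .1385. Working poses:

| Item | Position | Yaw |
|---|---|---|
| Bin | (.590,-.187) | 15° |
| Handle | (.499,-.210,.14) | |
| Carton | (.613,-.1455) | 57° |
| Tray | (.558,.148) | -12° |

I'm moving above the carton now.

Emit:
{"method": "carry_out", "body": {"motion": [[0.085,[0.0317,0.024,0.001],[0,0,2.8]],[0.085,[0.0317,0.024,0.001],[0,0,2.8]],[0.085,[0.0317,0.024,0.001],[0,0,2.8]],[0.085,[0.0317,0.024,0.001],[0,0,2.8]],[0.085,[0.0317,0.024,0.001],[0,0,2.8]],[0.085,[0.0317,0.024,0.001],[0,0,2.8]],[0.085,[0.0317,0.024,0],[0,0,2.8]],[0.085,[0.0317,0.024,0],[0,0,2.8]],[0.085,[0.0317,0.024,0],[0,0,2.8]],[0.085,[0.0317,0.024,0],[0,0,2.8]],[0.085,[0.0317,0.024,0],[0,0,2.8]],[0.085,[0.0317,0.024,0],[0,0,2.8]],[0.085,[0.0317,0.024,0],[0,0,2.8]],[0.085,[0.0317,0.024,0],[0,0,2.8]],[0.085,[0.0317,0.024,0],[0,0,2.8]],[0.085,[0,0,0],[0,0,0]],[0.085,[0,0,0],[0,0,0]]]}}

```text
clock: 1.8
ee_pos: [0.613, -0.1462, 0.2316]
tool_rot: [-0.001, 0.878, 0.479, -0.001]
ft_force: [-0.0, -0.3, -0.1]
grip_width: 0.0851
grasp_force: 0.0
```

Emit:
{"method": "carry_out", "body": {"motion": [[0.085,[0,0,-0.02],[0,0,0]],[0.085,[0,0,-0.02],[0,0,0]],[0.085,[0,0,-0.02],[0,0,0]],[0.085,[0,0,-0.015],[0,0,0]],[0.085,[0,0,-0.01],[0,0,0]],[0.085,[0,0,-0.008],[0,0,0]],[0.085,[0,0,-0.005],[0,0,0]],[0.085,[0,0,0],[0,0,0]],[0.085,[0,0,0],[0,0,0]]]}}

```text
clock: 2.7
ee_pos: [0.6132, -0.1468, 0.1354]
tool_rot: [0.0, 0.878, 0.479, 0.0]
ft_force: [0.2, 0.2, 0.2]
grip_width: 0.0849
grasp_force: 0.0
```

```bash
python3 - <<'E'
from h import *
im=capture("scene"); cv2.imwrite("pics/s1.png",cv2.convertScaleAbs(cv2.resize(im[180:390,160:410,::-1],None,fx=2.8,fy=2.8,interpolation=2),alpha=1.3)); print(get_state()['ee_pos'],get_state()['ft_force'])
E
```

```text
[ 0.61329398 -0.14681069  0.1355622 ] [-0.53005283  0.52824027  0.55771586]
```

View pics/s1.png

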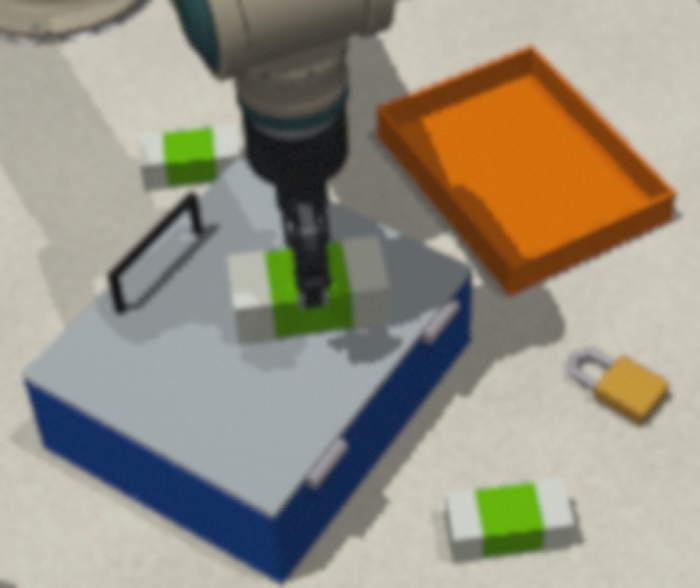

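The gripper straddles the green band at about (312,290) in the crop, centred on the carton. Now I close on it.

Emit:
{"method": "carry_out", "body": {"motion": [[0.085,[0,0,-0.003],[0,0,0]],[0.07,[0,0,0],[0,0,0]],[0.06,[0,0,0],[0,0,0]],[0.04,[0,0,0],[0,0,0]],[0.04,[0,0,0],[0,0,0]],[0.04,[0,0,0],[0,0,0]],[0.04,[0,0,0],[0,0,0]],[0.04,[0,0,0],[0,0,0]]], "newtons": 50}}

```text
clock: 3.55
ee_pos: [0.6134, -0.147, 0.1328]
tool_rot: [0.001, 0.878, 0.478, 0.001]
ft_force: [1.5, -1.6, 5.9]
grip_width: 0.0524
grasp_force: 51.8
```

Emit:
{"method": "carry_out", "body": {"motion": [[0.04,[0,0,0.005],[0,0,0]],[0.04,[0,0,0.01],[0,0,0]],[0.04,[0,0,0.015],[0,0,0]],[0.04,[0,0,0.02],[0,0,0]],[0.04,[0,0,0.02],[0,0,0]],[0.04,[0,0,0.02],[0,0,0]],[0.04,[0,0,0.01],[0,0,0]],[0.04,[0,0,0],[0,0,0]],[0.04,[0,0,0],[0,0,0]]]}}

```text
clock: 4.45
ee_pos: [0.6127, -0.1466, 0.2309]
tool_rot: [-0.0, 0.878, 0.478, -0.0]
ft_force: [-0.8, 0.3, -4.8]
grip_width: 0.0526
grasp_force: 53.0
```

Emit:
{"method": "carry_out", "body": {"motion": [[0.04,[-0.0036,0.01,0],[0,0,-3]],[0.04,[-0.0036,0.0197,0],[0,0,-4.6]],[0.04,[-0.0036,0.0197,0],[0,0,-4.6]],[0.04,[-0.0036,0.0197,0],[0,0,-4.6]],[0.04,[-0.0036,0.0197,0],[0,0,-4.6]],[0.04,[-0.0036,0.0197,0],[0,0,-4.6]],[0.04,[-0.0036,0.0197,0],[0,0,-4.6]],[0.04,[-0.0036,0.0197,0],[0,0,-4.6]],[0.04,[-0.0036,0.0197,0],[0,0,-4.6]],[0.04,[-0.0036,0.0197,0],[0,0,-4.6]],[0.04,[-0.0036,0.0197,0],[0,0,-4.6]],[0.04,[-0.0036,0.0197,0],[0,0,-4.6]],[0.04,[-0.0036,0.0197,0],[0,0,-4.6]],[0.04,[-0.0036,0.0197,0],[0,0,-4.6]],[0.04,[-0.0036,0.0197,0],[0,0,-4.6]],[0.04,[0,0.01,0],[0,0,-2]],[0.04,[0,0,0],[0,0,0]],[0.04,[0,0,0],[0,0,0]]]}}

```text
clock: 6.25
ee_pos: [0.5586, 0.1487, 0.2306]
tool_rot: [0.001, 0.994, -0.106, -0.001]
ft_force: [0.4, -0.4, -4.7]
grip_width: 0.0523
grasp_force: 53.2
```

```bash
python3 - <<'E'
from h import *
im=capture("scene")[:,:,::-1].copy(); im2=capture("top")[:,:,::-1].copy()
a=cv2.resize(im[130:310,240:440],None,fx=2,fy=2,interpolation=2);b=cv2.resize(im2[170:350,190:390],None,fx=2,fy=2,interpolation=2)
cv2.imwrite("pics/s2.png",cv2.convertScaleAbs(np.hstack([a,b]),alpha=1.4)); s=get_state();print(s['ee_pos'],s['ft_force'],s['clock'])
E
```

```text
[0.55886496 0.14833983 0.23112388] [ 7.51370023e-01  1.24130802e-04 -3.97872187e+00] 6.35
```

View pics/s2.png

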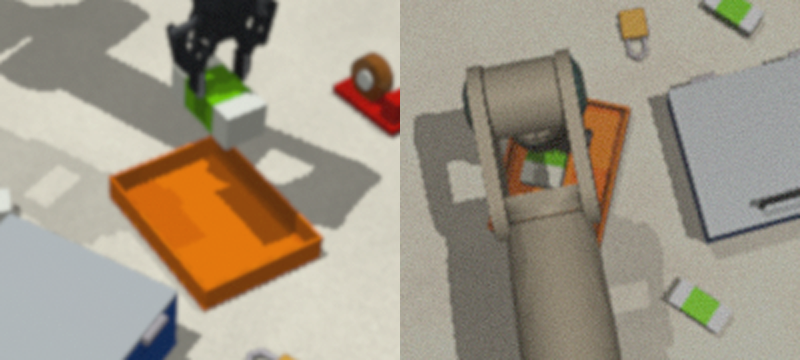

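The carton hangs level above the tray (scene half about (225,100)), aligned with it. I'm lowering it.

Emit:
{"method": "carry_out", "body": {"motion": [[0.04,[0,0,-0.01],[0,0,0]],[0.04,[0,0,-0.02],[0,0,0]],[0.04,[0,0,-0.025],[0,0,0]],[0.04,[0,0,-0.025],[0,0,0]],[0.04,[0,0,-0.025],[0,0,0]],[0.04,[0,0,-0.025],[0,0,0]],[0.04,[0,0,-0.02],[0,0,0]],[0.04,[0,0,-0.015],[0,0,0]],[0.04,[0,0,-0.01],[0,0,0]],[0.04,[0,0,-0.005],[0,0,0]],[0.04,[0,0,0],[0,0,0]],[0.04,[0,0,0],[0,0,0]]]}}

```text
clock: 7.55
ee_pos: [0.5595, 0.1492, 0.0527]
tool_rot: [-0.0, 0.994, -0.107, 0.001]
ft_force: [-0.1, 0.4, -3.7]
grip_width: 0.0523
grasp_force: 53.2
```

Emit:
{"method": "carry_out", "body": {"motion": [[0.04,[0,0,-0.004],[0,0,0]],[0.04,[0,0,-0.003],[0,0,0]],[0.04,[0,0,-0.003],[0,0,0]],[0.04,[0,0,0],[0,0,0]],[0.04,[0,0,0],[0,0,0]]]}}

```text
clock: 8.05
ee_pos: [0.5589, 0.149, 0.0416]
tool_rot: [0.0, 0.994, -0.107, -0.0]
ft_force: [0.5, 1.1, -3.7]
grip_width: 0.0525
grasp_force: 53.2
```

Emit:
{"method": "carry_out", "body": {"motion": [[0.04,[0,0,-0.0015],[0,0,0]],[0.04,[0,0,-0.0015],[0,0,0]],[0.04,[0,0,0],[0,0,0]],[0.04,[0,0,0],[0,0,0]]]}}

```text
clock: 8.45
ee_pos: [0.5592, 0.1492, 0.0394]
tool_rot: [-0.0, 0.994, -0.106, 0.0]
ft_force: [-3.6, -0.1, 2.7]
grip_width: 0.0524
grasp_force: 54.3
```

Contact made. Release slowly and rise.

Emit:
{"method": "carry_out", "body": {"motion": [[0.055,[0,0,0],[0,0,0]],[0.058,[0,0,0],[0,0,0]],[0.065,[0,0,0],[0,0,0]],[0.075,[0,0,0],[0,0,0]],[0.08,[0,0,0],[0,0,0]],[0.08,[0,0,0.005],[0,0,0]],[0.08,[0,0,0.015],[0,0,0]],[0.08,[0,0,0.03],[0,0,0]],[0.08,[0,0,0.04],[0,0,0]],[0.08,[0,0,0.04],[0,0,0]],[0.08,[0,0,0.04],[0,0,0]],[0.08,[0,0,0.03],[0,0,0]],[0.08,[0,0,0],[0,0,0]]]}}

```text
clock: 9.75
ee_pos: [0.5606, 0.1494, 0.2463]
tool_rot: [-0.002, 0.994, -0.106, 0.005]
ft_force: [0.7, -0.7, -0.8]
grip_width: 0.0799
grasp_force: 0.0
```

Emit:
{"method": "carry_out", "body": {"motion": [[0.08,[-0.0044,-0.0257,0],[0,0,-4.5]],[0.08,[-0.0044,-0.0257,0],[0,0,-4.5]],[0.08,[-0.0044,-0.0257,0],[0,0,-4.5]],[0.08,[-0.0044,-0.0257,0],[0,0,-4.5]],[0.08,[-0.0044,-0.0257,0],[0,0,-4.5]],[0.08,[-0.0044,-0.0257,0],[0,0,-4.5]],[0.08,[-0.0044,-0.0257,0],[0,0,-4.5]],[0.08,[-0.0044,-0.0257,0],[0,0,-4.5]],[0.08,[-0.0044,-0.0257,0],[0,0,-4.5]],[0.08,[-0.0044,-0.0257,0],[0,0,-4.5]],[0.08,[-0.0044,-0.0257,0],[0,0,-4.5]],[0.08,[-0.0044,-0.0257,0],[0,0,-4.5]],[0.08,[-0.0044,-0.0257,0],[0,0,-4.5]],[0.08,[-0.0044,-0.0257,0],[0,0,-4.5]],[0.08,[0,0,0],[0,0,0]],[0.08,[0,0,0],[0,0,0]]]}}

```text
clock: 11.35
ee_pos: [0.4971, -0.2107, 0.2389]
tool_rot: [-0.0, 0.792, -0.61, -0.0]
ft_force: [0.5, 0.2, -0.9]
grip_width: 0.0798
grasp_force: 0.0
```

```bash
python3 - <<'E'
from h import *
im=capture("scene")[:,:,::-1].copy(); im2=capture("top")[:,:,::-1].copy()
a=cv2.resize(im[180:340,160:410],None,fx=3,fy=3,interpolation=2)
cv2.imwrite("pics/s3.png",cv2.convertScaleAbs(a,alpha=1.4)); s=get_state();print(s['ee_pos'],s['tool_rot'],s['clock'],s['qpos'])
P=[]
for i,(n,m) in enumerate((("scene",im),("top",im2))):
    hsv=cv2.cvtColor(m,cv2.COLOR_BGR2HSV); g=cv2.inRange(hsv,(38,150,60),(60,255,255))
    for c in cv2.findContours(g,0,2)[0]:
        if cv2.contourArea(c)>60:
            (u,v),wh,_=cv2.minAreaRect(c); p=plane(n,[(u,v)],.045)[0]
            if abs(p[1]-.15)<.1 and abs(p[0]-.56)<.12: print(n,p.round(4),np.round(wh,1),u,v); P.append((u,v))
print(tri(*P))
E
```

```text
[ 0.49744852 -0.20988964  0.23892415] [-1.27204260e-04  7.92668702e-01 -6.09652616e-01 -1.91546385e-05] 11.45 [-4.67802808e-01  9.16501153e-02  1.33515245e+00  2.59775520e-04
  1.71478021e+00  2.41427535e+00]
scene [0.5572 0.1411 0.045 ] [22.4 24.3] 342.80450439453125 232.37843322753906
top [0.5575 0.1481 0.045 ] [17.5 17.5] 270.0 252.5
(array([0.55630702, 0.14606801, 0.04178274]), np.float64(0.005674956126189901))
```

View pics/s3.png

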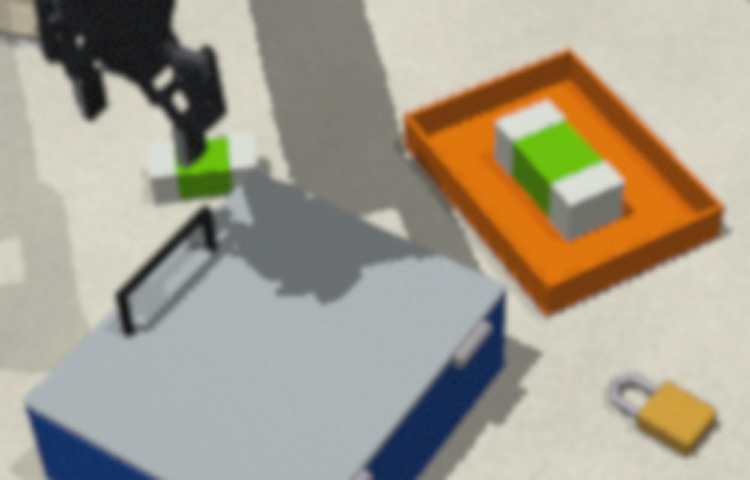

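The carton lies flat in the centre of the tray (crop (560,165)), and the handle is unmoved below the open gripper. Now I descend on the bar.

Emit:
{"method": "carry_out", "body": {"motion": [[0.08,[0.001,0,-0.02],[0,0,0]],[0.08,[0,0,-0.02],[0,0,0]],[0.08,[0,0,-0.018],[0,0,0]],[0.08,[0,0,-0.015],[0,0,0]],[0.08,[0,0,-0.012],[0,0,0]],[0.08,[0,0,-0.008],[0,0,0]],[0.08,[0,0,0],[0,0,0]],[0.06,[0,0,0],[0,0,0]],[0.04,[0,0,0],[0,0,0]],[0.025,[0,0,0],[0,0,0]],[0.015,[0,0,0],[0,0,0]],[0.005,[0,0,0],[0,0,0]],[0.005,[0,0,0],[0,0,0]],[0.005,[0,0,0],[0,0,0]]], "newtons": 30}}

```text
clock: 12.85
ee_pos: [0.4983, -0.2107, 0.1457]
tool_rot: [0.0, 0.792, -0.61, -0.0]
ft_force: [-1.0, -0.8, 1.0]
grip_width: 0.0049
grasp_force: 0.0
```

```bash
python3 - <<'E'
from h import *
im=capture("scene")[:,:,::-1].copy(); im2=capture("top")[:,:,::-1].copy()
a=cv2.resize(im[200:330,150:290],None,fx=4.2,fy=4.2,interpolation=2)
cv2.imwrite("pics/s4.png",cv2.convertScaleAbs(a,alpha=1.6))
p=proj("scene",[[.4983,-.2107,.1397],[.4983,-.2107,.1207]]); print((p-[150,200])*4.2)
E
```

```text
[[269.7584217  263.74208394]
 [274.07344846 287.67905665]]
```

View pics/s4.png

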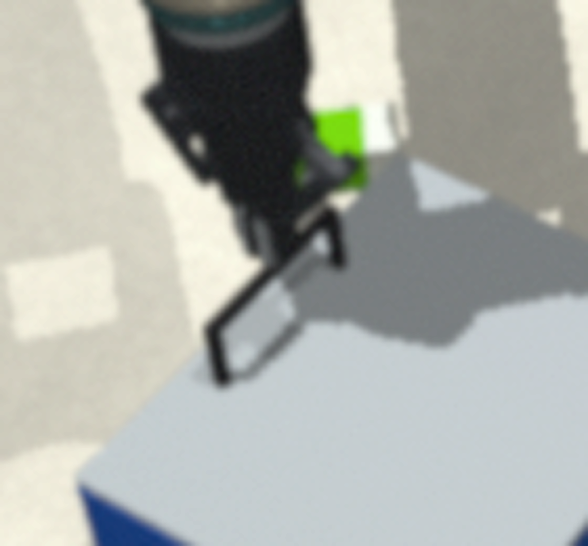

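The bar shows at about (270,263), but the fingers report an opening of 5 mm with no force. I'll close fully to learn whether anything is between them.

Emit:
{"method": "carry_out", "body": {"motion": [[0.0,[0,0,0],[0,0,0]],[0.0,[0,0,0],[0,0,0]],[0.0,[0,0,0],[0,0,0]]]}}

```text
clock: 13.25
ee_pos: [0.4983, -0.2107, 0.1457]
tool_rot: [0.0, 0.792, -0.61, -0.0]
ft_force: [0.4, 0.9, 0.2]
grip_width: 0.0001
grasp_force: 0.0
```

```bash
python3 - <<'E'
from h import *
a=capture("scene")[:,:,::-1].copy()
b=capture("top")[:,:,::-1].copy()
a0=cv2.imread("pics/scene0.png");b0=cv2.imread("pics/top0.png")
f=lambda m,x,y,s:cv2.convertScaleAbs(cv2.resize(m[y:y+s,x:x+s],None,fx=400/s,fy=400/s,interpolation=cv2.INTER_CUBIC),alpha=2.2,beta=10)
A=f(a,190,235,50);B=f(a0,190,235,50)
for P in ([.4983,-.2107,.1397],[.4983,-.2107,.1207]):
    p=((proj("scene",[P])[0]-[190,235])*8).astype(int); print(p); 
    for M in(A,B): cv2.drawMarker(M,tuple(map(int,p)),(0,0,255),0,14,1)
cv2.imwrite("pics/s5.png",np.hstack([A,B])); print(get_state()['grip_width'],get_state()['grasp_force'])
E
```

```text
[193 222]
[202 267]
0.0002963129403321285 0.0
```

View pics/s5.png

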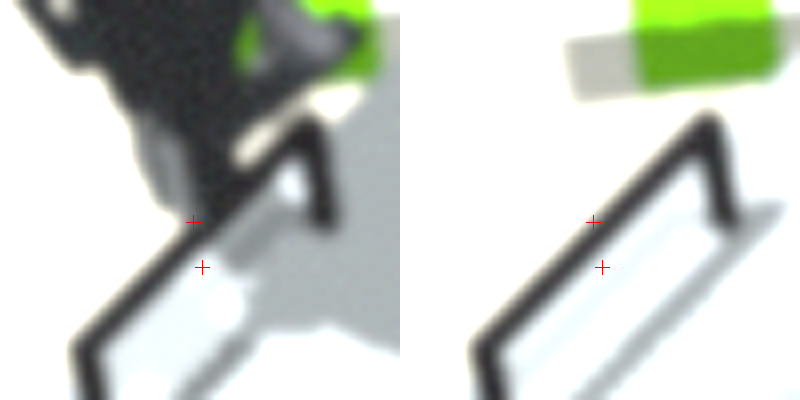

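The shut fingers (left half) end right at the bar at about (205,225), with nothing black below it. The tips therefore seem to stand above the bar, higher than my numbers imply. I'll check tip height from the images already saved.

```bash
python3 - <<'E'
from h import *
# s1: outer edge of finger, tip row in full px = 303/2.8+180
print("s1 tip px",np.array([312,303])/2.8+[160,180])
for z in (.105,.115,.125,.135):
  print(z,proj("scene",[[.6132+.0425*.84,-.1468-.0425*.545,z],[.6132+.057*.84,-.1468-.057*.545,z]]).round(1).tolist())
# now: change map against first image, within bow
s=get_state();print(s['ee_pos'])
a=capture("top")[:,:,::-1].astype(int); b=cv2.imread("pics/top0.png").astype(int)
for i in range(262,276): print(i,[int(x) for x in a[i,366:408:3].mean(1)],'|',[int(x) for x in b[i,366:408:3].mean(1)])
# s5 tip: which point gives pixel
for x in (-.02,-.01,0,.01,.02):
  for z in (.12,.13,.14,.15):
    P=np.array([.4983+x*.966,-.2107+x*.259,z]); print(x,z,((proj("scene",[P])[0]-[190,235])*8).round(),end=' ')
  print()
E
```

```text
s1 tip px [271.42857143 288.21428571]
0.105 [[272.2, 301.7], [273.0, 306.9]]
0.115 [[272.0, 298.8], [272.8, 304.0]]
0.125 [[271.7, 295.9], [272.5, 301.1]]
0.135 [[271.5, 292.9], [272.3, 298.1]]
[ 0.4983369  -0.21070638  0.14574792]
262 [74, 61, 101, 102, 98, 57, 34, 38, 45, 56, 63, 64, 69, 74] | [115, 114, 114, 116, 115, 112, 110, 117, 106, 103, 63, 66, 44, 77]
263 [70, 62, 102, 98, 82, 64, 30, 35, 41, 48, 58, 68, 66, 76] | [114, 114, 113, 114, 114, 112, 114, 107, 95, 57, 46, 38, 29, 76]
264 [72, 64, 97, 98, 74, 60, 27, 45, 47, 45, 51, 59, 68, 70] | [115, 117, 117, 113, 116, 114, 103, 81, 63, 39, 35, 37, 31, 96]
265 [69, 78, 100, 102, 68, 56, 34, 43, 43, 46, 45, 57, 63, 67] | [113, 113, 114, 114, 113, 109, 77, 53, 39, 34, 47, 79, 51, 114]
266 [73, 85, 100, 99, 65, 58, 19, 42, 43, 43, 39, 48, 57, 57] | [115, 111, 116, 114, 101, 84, 51, 30, 33, 48, 87, 101, 77, 110]
267 [65, 99, 103, 100, 58, 34, 27, 33, 40, 42, 44, 48, 54, 64] | [115, 119, 109, 98, 71, 50, 41, 40, 54, 85, 113, 115, 101, 108]
268 [62, 100, 97, 86, 37, 23, 33, 26, 40, 39, 47, 44, 51, 56] | [114, 107, 95, 61, 48, 33, 43,
[... 682 characters left out ...]
]
274 [96, 100, 94, 66, 56, 98, 104, 91, 15, 25, 31, 29, 43, 55] | [114, 83, 87, 106, 100, 98, 104, 110, 119, 111, 94, 56, 42, 61]
275 [104, 99, 76, 54, 51, 104, 104, 94, 30, 20, 34, 34, 63, 88] | [115, 110, 97, 103, 96, 101, 105, 109, 111, 91, 51, 40, 63, 88]
-0.02 0.12 [147. 242.] -0.02 0.13 [143. 218.] -0.02 0.14 [138. 194.] -0.02 0.15 [133. 169.] 
-0.01 0.12 [175. 256.] -0.01 0.13 [170. 232.] -0.01 0.14 [166. 208.] -0.01 0.15 [161. 183.] 
0 0.12 [202. 270.] 0 0.13 [198. 246.] 0 0.14 [194. 222.] 0 0.15 [189. 197.] 
0.01 0.12 [230. 284.] 0.01 0.13 [226. 260.] 0.01 0.14 [222. 236.] 0.01 0.15 [217. 211.] 
0.02 0.12 [258. 298.] 0.02 0.13 [254. 274.] 0.02 0.14 [250. 250.] 0.02 0.15 [246. 226.]
```

The tips look roughly 15 mm shorter than the TCP suggests. At TCP z 0.131 they clear the lid even if they're as long as stated. So I rise, open, go 15 mm deeper and close.

Emit:
{"method": "carry_out", "body": {"motion": [[0.0,[0,0,0.02],[0,0,0]],[0.0,[0,0,0.02],[0,0,0]],[0.06,[0.002,0,0],[0,0,0]],[0.06,[0,0,0],[0,0,0]],[0.06,[0,0,0],[0,0,0]],[0.06,[0,0,0],[0,0,0]],[0.06,[0,0,-0.015],[0,0,0]],[0.06,[0,0,-0.015],[0,0,0]],[0.06,[0,0,-0.01],[0,0,0]],[0.06,[0,0,-0.008],[0,0,0]],[0.06,[0,0,-0.006],[0,0,0]],[0.06,[0,0,0],[0,0,0]],[0.06,[0,0,0],[0,0,0]]]}}

```text
clock: 14.7
ee_pos: [0.5005, -0.2108, 0.1321]
tool_rot: [0.0, 0.792, -0.61, 0.0]
ft_force: [-0.2, -0.1, 0.1]
grip_width: 0.0599
grasp_force: 0.0
```

Emit:
{"method": "carry_out", "body": {"motion": [[0.04,[0,0,0],[0,0,0]],[0.025,[0,0,0],[0,0,0]],[0.015,[0,0,0],[0,0,0]],[0.0,[0,0,0],[0,0,0]],[0.0,[0,0,0],[0,0,0]],[0.0,[0,0,0],[0,0,0]]]}}

```text
clock: 15.3
ee_pos: [0.5007, -0.2107, 0.1321]
tool_rot: [-0.0, 0.792, -0.61, 0.0]
ft_force: [1.9, -0.1, 1.3]
grip_width: 0.0083
grasp_force: 30.0
```

Gripped: 8.3 mm opening at 30 N. Next I compute the arc.

```bash
python3 - <<'E'
import numpy as np
a=np.hypot(.215,.05);p=np.arctan2(.05,.215)
th=np.radians(np.r_[0,1,3,5,np.arange(8,51,3)]);f=p+th
d=-np.diff(a*np.cos(f));z=np.diff(a*np.sin(f))
print([[0,[round(x*.966,4),round(x*.259,4),round(w,4)],[0,0,0]] for x,w in zip(d,z)],np.degrees(th))
E
```

```text
[[0, [np.float64(0.0009), np.float64(0.0002), np.float64(0.0037)], [0, 0, 0]], [0, [np.float64(0.0019), np.float64(0.0005), np.float64(0.0074)], [0, 0, 0]], [0, [np.float64(0.0022), np.float64(0.0006), np.float64(0.0074)], [0, 0, 0]], [0, [np.float64(0.0037), np.float64(0.001), np.float64(0.0109)], [0, 0, 0]], [0, [np.float64(0.0043), np.float64(0.0011), np.float64(0.0107)], [0, 0, 0]], [0, [np.float64(0.0048), np.float64(0.0013), np.float64(0.0104)], [0, 0, 0]], [0, [np.float64(0.0053), np.float64(0.0014), np.float64(0.0101)], [0, 0, 0]], [0, [np.float64(0.0058), np.float64(0.0016), np.float64(0.0098)], [0, 0, 0]], [0, [np.float64(0.0063), np.float64(0.0017), np.float64(0.0095)], [0, 0, 0]], [0, [np.float64(0.0068), np.float64(0.0018), np.float64(0.0092)], [0, 0, 0]], [0, [np.float64(0.0073), np.float64(0.0019), np.float64(0.0088)], [0, 0, 0]], [0, [np.float64(0.0077), np.float64(0.0021), np.float64(0.0084)], [0, 0, 0]], [0, [np.float64(0.0081), np.float64(0.0022), np.float64(0.0079)], [0, 0, 0]], [0, [np.float64(0.0085), np.float64(0.0023), np.float64(0.0075)], [0, 0, 0]], [0, [np.float64(0.0089), np.float64(0.0024), np.float64(0.007)], [0, 0, 0]], [0, [np.float64(0.0092), np.float64(0.0025), np.float64(0.0065)], [0, 0, 0]], [0, [np.float64(0.0095), np.float64(0.0026), np.float64(0.006)], [0, 0, 0]], [0, [np.float64(0.0098), np.float64(0.0026), np.float64(0.0055)], [0, 0, 0]]] [ 0.  1.  3.  5.  8. 11. 14. 17. 20. 23. 26. 29. 32. 35. 38. 41. 44. 47.
 50.]
```

Emit:
{"method": "carry_out", "body": {"motion": [[0,[0.0009,0.0002,0.0037],[0,0,0]],[0,[0.0019,0.0005,0.0074],[0,0,0]],[0,[0.0022,0.0006,0.0074],[0,0,0]],[0,[0,0,0],[0,0,0]],[0,[0,0,0],[0,0,0]]], "newtons": 40}}

```text
clock: 15.8
ee_pos: [0.5053, -0.2094, 0.15]
tool_rot: [0.0, 0.792, -0.61, -0.0]
ft_force: [3.4, -0.9, -3.3]
grip_width: 0.0081
grasp_force: 40.2
```

The lid is coming up: there's about 3 N of load and the grip is firm. I continue the arc.

Emit:
{"method": "carry_out", "body": {"motion": [[0,[0.0037,0.001,0.0109],[0,0,0]],[0,[0.0043,0.0011,0.0107],[0,0,0]],[0,[0.0048,0.0013,0.0104],[0,0,0]],[0,[0.0053,0.0014,0.0101],[0,0,0]],[0,[0.0058,0.0016,0.0098],[0,0,0]],[0,[0,0,0],[0,0,0]],[0,[0,0,0],[0,0,0]]]}}

```text
clock: 16.5
ee_pos: [0.5286, -0.203, 0.2022]
tool_rot: [0.001, 0.792, -0.61, -0.001]
ft_force: [-6.0, 0.2, -0.2]
grip_width: 0.008
grasp_force: 39.6
```

Emit:
{"method": "carry_out", "body": {"motion": [[0,[0.0063,0.0017,0.0095],[0,0,0]],[0,[0.0068,0.0018,0.0092],[0,0,0]],[0,[0.0073,0.0019,0.0088],[0,0,0]],[0,[0.0077,0.0021,0.0084],[0,0,0]],[0,[0.0081,0.0022,0.0079],[0,0,0]],[0,[0.0085,0.0023,0.0075],[0,0,0]],[0,[0.0089,0.0024,0.007],[0,0,0]],[0,[0.0092,0.0025,0.0065],[0,0,0]],[0,[0.0095,0.0026,0.006],[0,0,0]],[0,[0.0098,0.0026,0.0055],[0,0,0]],[0,[0,0,0],[0,0,0]],[0,[0,0,0],[0,0,0]],[0,[0,0,0],[0,0,0]]]}}

```text
clock: 17.8
ee_pos: [0.6106, -0.1804, 0.2822]
tool_rot: [-0.001, 0.792, -0.61, 0.001]
ft_force: [-10.4, 4.1, 12.1]
grip_width: 0.0076
grasp_force: 39.7
```

```bash
python3 - <<'E'
from h import *
im=capture("scene")[:,:,::-1].copy(); a=cv2.resize(im[130:400,140:420],None,fx=2.2,fy=2.2,interpolation=2)
# predicted lid free-edge corners at 43,50,57 deg
c=np.array([.5896,-.187]);ex=np.array([.966,.259]);ey=np.array([-.259,.966])
for t,col in((43,(255,255,0)),(50,(0,255,0)),(57,(0,0,255))):
    th=np.radians(t); pts=[]
    for y in(-.14,.14):
        u=-.24*np.cos(th)+.008*np.sin(th); z=.09+.24*np.sin(th)+.008*np.cos(th)
        p=c+ex*(.12+u)+ey*y; pts.append([*p,z])
    q=((proj("scene",pts)-[140,130])*2.2)
    for k in q: cv2.drawMarker(a,tuple(int(v) for v in k),col,0,12,1)
cv2.imwrite("pics/s6.png",cv2.convertScaleAbs(a,alpha=1.4))
s=get_state(); print(s['ee_pos'],s['ft_force'],s['grip_width'],s['clock'])
E
```

```text
[ 0.6105765  -0.18041501  0.2822006 ] [-10.35792679   4.69153834  13.02911194] 0.0069121964075897525 17.85
```

View pics/s6.png

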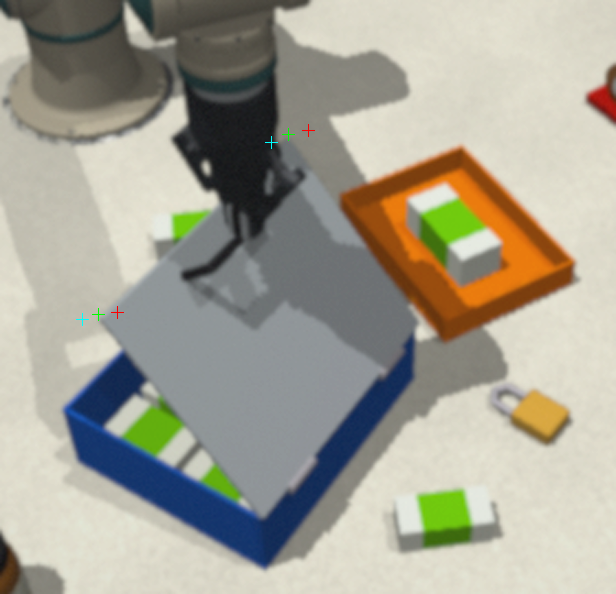

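The lid stands at about 50°: its front corner at (103,320) sits by the 50° mark at (98,314). The stock is visible, the carton is in the tray and the padlock is untouched. The force of about 16 N is mostly radial strain, so I relieve it a little.

Emit:
{"method": "carry_out", "body": {"motion": [[0,[-0.0007,-0.0002,0.0012],[0,0,0]],[0,[0,0,0],[0,0,0]],[0,[0,0,0],[0,0,0]],[0,[0,0,0],[0,0,0]],[0,[0,0,0],[0,0,0]]]}}

```text
clock: 18.35
ee_pos: [0.61, -0.1806, 0.2819]
tool_rot: [-0.0, 0.792, -0.61, 0.0]
ft_force: [-7.8, 4.3, 8.6]
grip_width: 0.0073
grasp_force: 39.6
```

Emit:
{"method": "carry_out", "body": {"motion": [[0,[-0.0007,0,0.0012],[0,0,0]],[0,[0,0,0],[0,0,0]],[0,[0,0,0],[0,0,0]],[0,[0,0,0],[0,0,0]],[0,[0,0,0],[0,0,0]],[0,[0,0,0],[0,0,0]],[0,[0,0,0],[0,0,0]],[0,[0,0,0],[0,0,0]],[0,[0,0,0],[0,0,0]],[0,[0,0,0],[0,0,0]],[0,[0,0,0],[0,0,0]],[0,[0,0,0],[0,0,0]]]}}

```text
clock: 19.55
ee_pos: [0.6095, -0.1807, 0.2818]
tool_rot: [-0.0, 0.792, -0.61, -0.0]
ft_force: [-4.6, 3.5, 4.0]
grip_width: 0.0072
grasp_force: 39.5
```

```bash
python3 - <<'E'
from h import *
def corner(im):  # leftmost lid-grey pixel near the lid's free corner
    h=cv2.cvtColor(im,cv2.COLOR_BGR2HSV); m=cv2.inRange(h,(95,12,60),(125,60,200)); 
    c=max(cv2.findContours(m,0,2)[0],key=cv2.contourArea)[:,0]; c=c[c[:,1]<330]; return c[c[:,0].argmin()],len(c)
print(corner(capture("scene")[:,:,::-1].copy()), "expect ~",np.array([103,320])/2.2+[140,130])
s=get_state(); print(s['ee_pos'],s['ft_force'],s['grip_width'],s['clock'],abs(s['qvel']).max())
E
```

```text
(array([169, 313], dtype=int32), 315) expect ~ [186.81818182 275.45454545]
[ 0.60954308 -0.1806487   0.28176562] [-4.73128246  4.3302313   4.93295621] 0.007432942621783054 19.6 0.0014770251625419875
```

Stable: little force, no motion, and the lid is at 50–52° by both the picture and the handle height. I hand it in.

```bash
python3 -c "
from plant import *
print(sign_off())"
```

```text
the job is handed in; nothing more can be done
None
```

The carton lies flat in the orange tray and I handed the job in with the gripper holding the lid open at about 50 to 52 degrees; the interface gave no verdict back.

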